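Hang the straw door on the thread cupboard

TASK

Take the straw-coloured woven door out of its wooden stand and hang it on the little thread cupboard: lower its two wooden rings over the cupboard's two upright brass pins at once, all the way down, and let it hang there upright. Leave the red door standing where it is.

Things in the scene. Friction and masses are not known exactly. Their poses are not given: they have to be found in the camera images.
- straw_door_centre (a point): Centre of the loose door with pale straw slats: a panel 14 mm thick (x), 120 wide (y), 150 tall (z up), 0.2 kg; top edge 75 above this point. Two rings stick out at its -y edge, one above the other, common upright axis 90 mm from here along -y. It stands loose in a fixed slotted stand: foot 12 mm above the table, 18 mm slot, rail tops 42 mm above the table. Pinch the top across its thickness.
- upper_ring (a point): Centre of the underside of the straw door's upper ring: 30 mm above the door's centre, 90 mm along the door's -y; axes as the door's. A ring is 36 mm across, 14 mm high, with a 26 mm hole right through; a strap joins it to the panel, whose edge is 30 mm from the ring's axis. The lower ring is the same, exactly 90 mm below.
- upper_pin (a point): Foot of the upper brass pin (ring underside rests here), 135 mm up. Fixed dark cupboard 160 (x) x 130 x 215 mm, open front facing this +y, 30 mm behind the pins; z up. Pins 25 tall, foot 20 thick, tip 7; the lower one 90 mm below, same axis. Brackets 10 thick, 24 wide, ending 12 past the axis: bring rings in sideways from +y, 25 to 66 mm above their seats, ring edge first, then lower.
- red_door_centre (a point): Centre (half-way up) of a red door with a black frame and cream pattern, same shape, size and rings as the straw door, loose in another such stand: not wanted, leave it alone.

How it is judged:
At the end, for the whole second after the job is handed in: The straw door hangs on both pins: its upper ring lies within 12 mm of the upper pin's axis and its underside within 10 mm of the pin's foot, the door is upright within 10 degrees (which puts the lower ring on its pin too), and the red door is within 30 mm of where it stood (horizontal distance between upper_ring and upper_pin below 0.012 m and z of upper_ring in the frame of upper_pin between -0.01 and 0.01 m and angle between straw_door_centre's own z axis and vertical below 0.175 rad and distance of red_door_centre from where it was at the start of the episode below 0.03 m); the robot touches nothing.
It fails at once if the red door is moved by more than 30 mm (distance of red_door_centre from where it was at the start of the episode above 0.03 m).
It also fails if it takes over 43 s, if anything falls off the work surface, if the arm or the gripper's body presses on something with over 40 N, if the wrist force passes 120 N, or if a joint passes its speed limit or range.

ROBOT

A 6-joint arm with a two-finger parallel gripper is mounted at the origin on the work surface. World frame = base frame: x ahead of the robot, y to its left, z up, the work surface at z = 0. Lengths are in m, angles in rad, forces in N, time in s.
With the tool pointing down it reaches from about 0.375 to 0.9 m from the base axis. Payload 3.1 kg.
Tool frame: the origin (TCP) lies at the very end of the fingers, on their centre line; the grasp point (between the pads) lies 19 mm behind it; x points along the fingers, z is the direction in which the jaws open and shut, and the axes are right-handed (so a half turn about x gives the same grasp; the last joint's range is limited). The gripper opens to 87 mm and grips with 3 to 60 N. Pads are 19 mm wide; open, the fingers measure 117 mm over their backs; the gripper's body (75 mm by 190 mm) begins 51 mm behind the grasp point.
Start: joints at [1.139, 0.527, 1.433, -0, 1.181, -0.178], TCP at [0.156, 0.605, 0.223] pointing down, gripper open.
Joint ranges: [-3.08, 3.08], [-0.75, 2.2], [0.22, 2.44], [-1.43, 4.57], [0, 2.65], [-2.85, 2.85]. Speed limits (rad/s): [2.79, 2.79, 3.14, 3.14, 3.14, 3.14].

INTERFACE

Orientations are given as a unit quaternion [x, y, z, w].
In Python, from rig import get_obs, vision, hand_in gives the robot as it stands. The module is installed in compiled form; this text tells all that it offers.
- The arm moves only by the tool step_arm, never from a script. Its arguments are lists of equal length, an entry for each row: "slide": the shift along the world's x, y, z scaled (see below), a list of three; "turn": the turn, a rotation vector about the world's x, y, z scaled (see below), a list of three. In form: {"slide": [[dx, dy, dz], ...], "turn": [[wx, wy, wz], ...]}. A call has 1 to 12 rows; each row is the pose to reach, as a shift and turn from the pose commanded when the call began, turning the shorter way round; what a row does not reach only later rows make up. The controller multiplies each number of a shift by 0.1 m and each number of a turn by 2 pi rad. A row lasts 1/10 s, in which the tool goes at most 50 mm and 8.59 degrees, less where a joint would pass 70% of its speed; a pose out of reach is approached as far as the arm can. A call with a number of a shift or a turn outside -1 to 1 is refused whole. A call with a gripper value outside its range is refused whole. "jaw" is the opening, from 0 (shut) to 1 (fully open), set as the call begins (left out, the last holds). The fingers move at their own pace and stop on an object; "newtons" is the grip in N (left out, the last holds). Time passes only in rows, so rows that repeat a pose let the fingers close. It gives the time, the measured TCP pose, the force and the opening at its end, in the units of the state.
- get_obs(): the state, without advancing time (a new reading comes with each control period).
- vision.camera(name): name is "scene" or "top"; returns a dict with "image" (384x512x3 uint8, red, green, blue), "depth" (384x512 float32, m along the optical axis (not along the pixel's ray), 0 where there is no reading), "mtx" (3x3 intrinsics, pixels), "dist" ([k1, k2, p1, p2, k3] as OpenCV has them; the pictures are not rectified), "T" (4x4, takes a point from camera to world coordinates). Camera axes: x right, y down, z forward; pixel columns grow to the right and rows downward; lengths in m; the calibration is good to about 2 mm. A picture is of the moment at which its call begins.
- hand_in(): hands the job in, once; it reports no verdict.
Trained networks look in a picture, given as the dict that the camera call returned (one of the last four; its "shot" number tells which), for a name from the list of things; names that differ only in an ending like _2 or _b are one class to them, and where a whole thing is asked for, a point or a joint stands for the part that bears it (a point fixed in the world has none). Each returns a list of dicts, best first, with "p" (0 to 1); they miss things now and then, are a little off and sometimes report something else, mostly with a low value. They report only what shows in the picture. A call takes as long as a camera call.
- vision.silhouettes(picture, thing): "mask" (384x512 bool, what is visible of it) and "centre" ([column, row] in pixels, amid what is visible of it).
- vision.spot_point(picture, thing): "centre" ([column, row] in pixels: a listed point, or the origin of a listed thing).
The state is a dict: "time": time; "q": joint angles; "joint_velocities": joint speeds; "joint_torque": joint torques, N m; "position": TCP position; "tool_rot": TCP orientation; "ft_force": force on the tool from outside, world axes, zero at the start; "moment": the same for the moment, N m; "grip_width": finger opening in m.
Only numpy, scipy, OpenCV 4.12 (cv2) and the standard library are available. Lean on these libraries where they do the work, as an engineer would, in place of code of your own. Each camera call takes 0.05 s, during which the arm holds its last target.

## Working session

There is one attempt and no reset: what is moved stays moved. The work goes in short steps, Python scripts to look and compute and a tool call to move; the robot and the scene stay as the last step left them, time stands still between calls to the robot, and variables do not carry over. Pictures are saved under pics/ and viewed, and the job is handed in when it is done.

Besides the shell and the picture viewer there is one more tool, called after "Request:" as name(argument=value, ...) on one line, values as JSON. step_arm: Moves the arm, as the interface text tells. Its arguments: {"type":"object","properties":{"slide":{"type":"array"},"turn":{"type":"array"},"jaw":{"type":"number"},"newtons":{"type":"number"}},"required":["slide","turn"]}

```bash
mkdir -p pics
cat > h.py <<'E'
import numpy as np, cv2
from rig import get_obs, vision
def save(c,n,pts=[]):
    im=cv2.cvtColor(c["image"],cv2.COLOR_RGB2BGR).copy()
    for p in pts: cv2.circle(im,(int(p[0]),int(p[1])),3,(255,0,255),1)
    cv2.imwrite(n,im)
def cloud(c,mask):
    v,u=np.nonzero(mask&(c["depth"]>0)); d=c["depth"][v,u].astype(float)
    n=cv2.undistortPoints(np.stack([u,v],1).astype(float).reshape(-1,1,2),c["mtx"],np.array(c["dist"])).reshape(-1,2)
    P=np.c_[n*d[:,None],d]; T=np.array(c["T"]); return P@T[:3,:3].T+T[:3,3]
def proj(c,P):
    Ti=np.linalg.inv(c["T"]); P=np.atleast_2d(P)
    return cv2.projectPoints((P@Ti[:3,:3].T+Ti[:3,3]).reshape(-1,1,3),np.zeros(3),np.zeros(3),c["mtx"],np.array(c["dist"]))[0].reshape(-1,2)
def ray(c,uv):
    n=cv2.undistortPoints(np.array(uv,float).reshape(1,1,2),c["mtx"],np.array(c["dist"])).reshape(2)
    T=np.array(c["T"]); return T[:3,3], T[:3,:3]@np.r_[n,1]
E
python3 - <<'E'
from h import *
o=get_obs(); print(o)
for n in ["scene","top"]:
    c=vision.camera(n); np.savez("c0_%s.npz"%n,**{k:np.array(v) for k,v in c.items()})
    pts=[]
    for t in ["straw_door_centre","upper_ring","upper_pin","red_door_centre"]:
        for r in vision.spot_point(c,t)[:2]: print(n,t,r["p"],r["centre"]); pts.append(r["centre"])
    for t in ["straw_door_centre","red_door_centre"]:
        for r in vision.silhouettes(c,t)[:2]:
            P=cloud(c,r["mask"]); print(n,t,"sil",r["p"],r["centre"],r["mask"].sum(),np.percentile(P,[2,50,98],axis=0).round(3).tolist())
            np.save("m_%s_%s.npy"%(n,t),r["mask"]) if r["p"]>.5 else 0
    print(np.array(c["T"]).round(3).tolist())
    save(c,"pics/%s0.png"%n,pts)
E
```

```text
{'time': 0.0, 'q': array([ 1.13950364e+00,  5.28467696e-01,  1.43392994e+00,  1.03695761e-05,
        1.18137073e+00, -1.78491177e-01]), 'joint_velocities': array([-0.00076524, -0.00130938, -0.00040607,  0.00108581,  0.00023226,
        0.00113857]), 'joint_torque': array([-4.05590499e-04, -4.40044641e+01, -1.76587307e+01,  6.31407439e-02,
        5.83623501e-02, -1.68936181e-04]), 'position': array([0.15597188, 0.60446023, 0.2215619 ]), 'tool_rot': array([-0.43333   ,  0.55972746,  0.4326249 ,  0.55836008]), 'ft_force': array([-0.50990295,  0.20130609,  0.07593771]), 'moment': array([ 0.02685287, -0.02402093,  0.00784969]), 'grip_width': 0.08695585363909991}
scene straw_door_centre 0.89 [269.8, 177.5]
scene upper_ring 0.95 [243.4, 183.5]
scene upper_ring 0.29 [267.7, 175.0]
scene upper_pin 0.83 [180.5, 303.7]
scene red_door_centre 0.93 [347.4, 157.9]
scene straw_door_centre sil 0.97 [263.3, 174.8] 2176 [[0.439, 0.058, 0.029], [0.466, 0.139, 0.11], [0.475, 0.217, 0.163]]
scene red_door_centre sil 0.63 [344.0, 156.8] 1791 [[0.544, 0.248, 0.016], [0.576, 0.322, 0.107], [0.589, 0.408, 0.163]]
[[0.814, 0.314, -0.488, 0.922], [0.58, -0.474, 0.663, -0.507], [-0.023, -0.823, -0.568, 0.624], [0.0, 0.0, 0.0, 1.0]]
top straw_door_centre 0.83 [222.3, 205.6]
top upper_ring 0.69 [253.0, 202.7]
top upper_pin 0.67 [370.7, 156.9]
top red_door_centre 0.63 [150.8, 166.0]
top straw_door_centre sil 0.57 [223.2, 205.9] 517 [[0.439, 0.062, 0.037], [0.459, 0.146, 0.143], [0.473, 0.217, 0.164]]
top red_door_centre sil 0.6 [153.7, 164.1] 732 [[0.548, 0.248, 0.031], [0.566, 0.334, 0.131], [0.584, 0.408, 0.164]]
[[-0.021, -0.988, 0.156, 0.313], [-1.0, 0.023, 0.009, 0.054], [-0.013, -0.155, -0.988, 1.391], [0.0, 0.0, 0.0, 1.0]]
```

Run:
```python
import cv2
for n,(x,y,w,h) in {"scene":(120,110,290,215),"top":(110,110,330,140)}.items():
    im=cv2.imread(f"pics/{n}0.png"); s=800/w if n=="top" else 2.7
    cv2.imwrite(f"pics/{n}0z.png",cv2.resize(im[y:y+h,x:x+w],None,fx=s,fy=s,interpolation=cv2.INTER_CUBIC))
```

```text
(no output)
```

View pics/scene0.png

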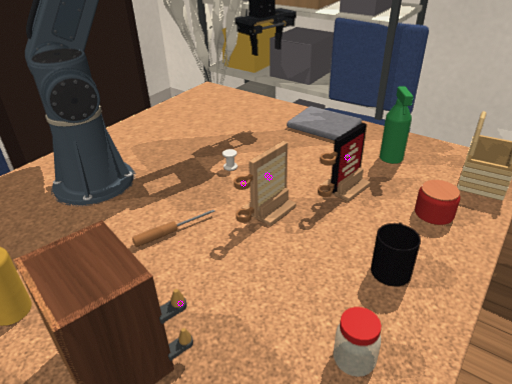

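View pics/scene0z.png

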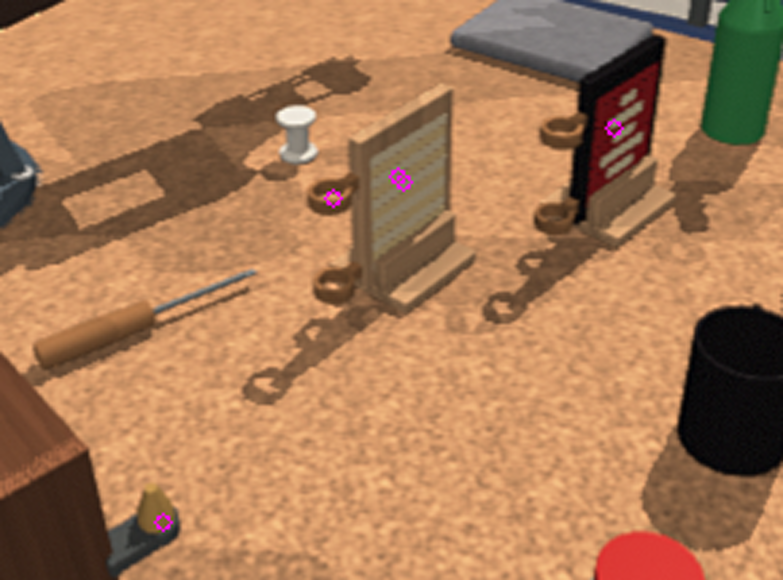

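View pics/top0z.png

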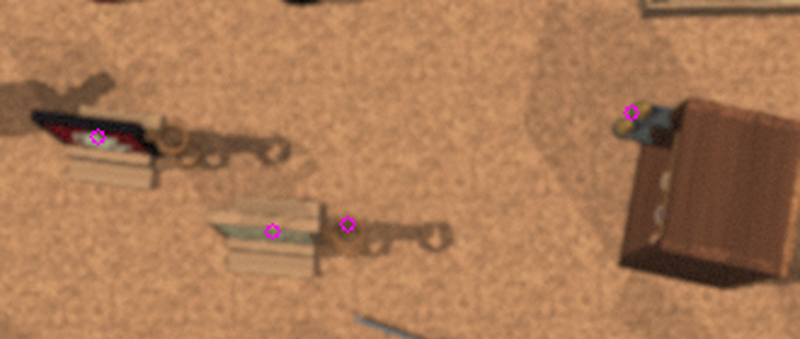

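The scene picture shows the straw door at (268,178) with its rings at about (243,183) and (245,214), and the red door at (347,158). The pins are at about (178,300) and (186,340), on the cupboard's +y front at its far-x corner. Next I'll fit the poses from depth.

```bash
cat > fit.py <<'E'
from h import *
from scipy.optimize import least_squares
C={n:dict(np.load(f"c0_{n}.npz",allow_pickle=True)) for n in ["scene","top"]}
def tri(a,b):
    o1,d1=ray(C["scene"],a);o2,d2=ray(C["top"],b)
    A=np.c_[d1,-d2];s=np.linalg.lstsq(A,o2-o1,rcond=None)[0]
    p,q=o1+s[0]*d1,o2+s[1]*d2;return (p+q)/2,np.linalg.norm(p-q)
for k,a,b in [("straw",[269.8,177.5],[222.3,205.6]),("ring",[243.4,183.5],[253,202.7]),("pin",[180.5,303.7],[370.7,156.9]),("red",[347.4,157.9],[150.8,166])]:
    print(k,tri(a,b))
def atz(n,uv,z):
    o,d=ray(C[n],uv);return o+d*(z-o[2])/d[2]
print("pin at z: scene",atz("scene",[180.5,303.7],.135),"top",atz("top",[370.7,156.9],.135))
print("ring: scene",atz("scene",[243.4,183.5],.117),"top",atz("top",[253,202.7],.117))
# door fits
for t in ["straw_door_centre","red_door_centre"]:
    P=np.vstack([cloud(C[n],np.load(f"m_{n}_{t}.npy")) for n in C])
    S=cloud(C["scene"],np.load(f"m_scene_{t}.npy"))
    top=P[P[:,2]>.158]; mid=top.mean(0)
    f=S[(S[:,2]>.06)&(S[:,2]<.15)]
    # plane fit robust, front face
    def r(p): return (f[:,0]*np.cos(p[0])+f[:,1]*np.sin(p[0])-p[1])*1000
    s=least_squares(r,[0,np.median(f[:,0])],loss="soft_l1",f_scale=2)
    print(t,"yaw",np.degrees(s.x[0]),"off",s.x[1],"mad",np.median(abs(s.fun)))
    cx=np.array([np.cos(s.x[0]),np.sin(s.x[0])]);cy=np.array([-cx[1],cx[0]])
    tx=top[:,:2]@cx;ty=top[:,:2]@cy
    print(" top n",len(top),"x",np.percentile(tx,[2,50,98]),"y",np.percentile(ty,[1,50,99]),"z",np.percentile(top[:,2],[50,98]))
    a=P[:,:2]@cy;b=P[:,:2]@cx
    print(" y extent",np.percentile(a,[.2,1,99,99.8]),"hi rows y", np.percentile(a[P[:,2]>.13],[.2,99.8]))
# cupboard
for n in C:
    c=C[n];P=cloud(c,np.ones(c["depth"].shape,bool))
    k=(P[:,2]>.207)&(P[:,2]<.223)&(P[:,1]<0)&(P[:,0]<.75)&(P[:,0]>.1)
    Q=P[k][:,:2].astype(np.float32);print(n,"cup top",len(Q),cv2.minAreaRect(Q),np.median(P[k][:,2]))
E
python3 fit.py
```

```text
straw (array([0.46232949, 0.15986244, 0.09260051]), np.float64(0.01023400401717325))
ring (array([0.45982454, 0.07371569, 0.12471423]), np.float64(0.0019124448499393514))
pin (array([ 0.57479675, -0.23821663,  0.1246977 ]), np.float64(0.0001449375317178709))
red (array([0.5719326, 0.3513339, 0.0868072]), np.float64(0.0014641951985521551))
pin at z: scene [ 0.58199333 -0.2437003   0.135     ] top [ 0.57261765 -0.23589185  0.135     ]
ring: scene [0.45206876 0.08191763 0.117     ] top [0.46144014 0.07448019 0.117     ]
straw_door_centre yaw -7.073146490937227 off 0.4451885636625051 mad 1.0122582925963797
 top n 406 x [0.43333192 0.44041159 0.44618566] y [0.15922925 0.21268318 0.27422127] z [0.16182033 0.16493063]
 y extent [0.1113894  0.11253773 0.27550059 0.31877224] hi rows y [0.11162062 0.27674563]
red_door_centre yaw -9.90558249206398 off 0.5118532393472794 mad 1.413959228960593
 top n 383 x [0.49614789 0.50463674 0.51295652] y [0.38484069 0.4404668  0.50167369] z [0.16148349 0.16544529]
 y extent [0.33780595 0.33944491 0.50560376 0.64723753] hi rows y [0.3392585  0.50454329]
scene cup top 8766 ((0.4805714190006256, -0.31849366426467896), (0.13067230582237244, 0.1643591672182083), 76.48914337158203) 0.2155361868105393
top cup top 3586 ((0.3900807201862335, -0.3692052960395813), (0.41112640500068665, 0.216600239276886), 23.58269500732422) 0.21407795684010833
```

```bash
cat > fit2.py <<'E'
from fit import *
print("-----")
for n in C:
    c=C[n];P=cloud(c,np.ones(c["depth"].shape,bool))
    d=np.linalg.norm(P[:,:2]-[.456,.074],axis=1)
    for lo,hi in [(.11,.14),(.02,.05)]:
        k=(d<.027)&(P[:,2]>lo)&(P[:,2]<hi);Q=P[k]
        if len(Q)>10:
            s=least_squares(lambda p:(np.hypot(Q[:,0]-p[0],Q[:,1]-p[1])-.0155)*1e3,[.456,.074],loss="soft_l1",f_scale=2)
            print(n,"ring",lo,len(Q),s.x,np.median(abs(s.fun)),Q[:,2].min(),Q[:,2].max(),np.percentile(Q,[2,98],axis=0).round(4).tolist())
    d=np.linalg.norm(P[:,:2]-[.576,-.239],axis=1)
    for z0 in (.135,.045):
        k=(d<.03)&(P[:,2]>z0+.004)&(P[:,2]<z0+.03);Q=P[k]
        if len(Q)>8:
            s=least_squares(lambda p:(np.hypot(Q[:,0]-p[0],Q[:,1]-p[1])-(.01-.0065*(Q[:,2]-z0)/.025))*1e3,[.576,-.239],loss="soft_l1",f_scale=2)
            print(n,"pin",z0,len(Q),s.x,np.median(abs(s.fun)),Q.mean(0),Q[:,2].max())
cx=lambda a:np.array([np.cos(a),np.sin(a)])
def circ(ctr,z,r,m=40):
    t=np.linspace(0,2*np.pi,m);return np.c_[ctr[0]+r*np.cos(t),ctr[1]+r*np.sin(t),0*t+z]
def overlay(C,door,yaw,pin,name,dz=0.087):
    X=np.r_[cx(yaw),0];Y=np.array([-X[1],X[0],0]);Z=np.array([0,0,1.])
    L=[]
    o=np.r_[door,dz]
    for s in (-.007,.007):
        L.append(np.array([o+s*X+a*Y+b*Z for a,b in [(-.06,-.075),(.06,-.075),(.06,.075),(-.06,.075),(-.06,-.075)]]))
    r=o-.09*Y
    for z in (.03,.044,-.06,-.046):
        for R in (.013,.018): L.append(circ(r,o[2]+z,R))
    M=[]
    for z0 in (.135,.045): M+= [circ(pin,z0,.01),circ(pin,z0+.025,.0035)]
    for n in C:
        c=C[n];im=cv2.resize(cv2.cvtColor(c["image"],cv2.COLOR_RGB2BGR),None,fx=5,fy=5,interpolation=cv2.INTER_CUBIC)
        for W,col in ((L,(255,0,255)),(M,(255,255,0))):
            for q in W: cv2.polylines(im,[np.int32(proj(c,q)*5+2)],False,col,1,cv2.LINE_AA)
        for nm,p in (("door",np.r_[o-.03*Y]),("pin",np.r_[pin,.1])):
            u=proj(c,p)[0]*5;x,y=int(max(u[0]-300,0)),int(max(u[1]-250,0))
            cv2.imwrite(f"pics/{name}_{n}_{nm}.png",im[y:y+500,x:x+600])
if __name__=="__main__":
    overlay(C,[.4625,.1623],np.radians(-7.07),[.576,-.2415],"ov0")
E
python3 fit2.py | sed -n '/-----/,$p'; cd pics; python3 -c "
import cv2,numpy as np
f=lambda a:cv2.imread(f'ov0_{a}.png')
g=lambda a:cv2.resize(f(a),(400,int(f(a).shape[0]*400/f(a).shape[1])))
for n in ['door','pin']:
    a,b=f('scene_'+n),f('top_'+n);h=min(a.shape[0],b.shape[0]);m=np.hstack([a[:h],b[:h]]);s=800/m.shape[1];cv2.imwrite(f'ov0_{n}.png',cv2.resize(m,None,fx=s,fy=s))
"
```

```text
-----
scene ring 0.11 212 [0.45327366 0.07317701] 1.216162534746849 0.11701254696961139 0.13328692987309587 [[0.4367, 0.0561, 0.1184], [0.4696, 0.0982, 0.1329]]
scene ring 0.02 183 [0.45331666 0.07320995] 1.2628485079041358 0.026657218953853645 0.04401265864166937 [[0.4371, 0.0562, 0.0288], [0.4695, 0.0985, 0.0428]]
scene pin 0.135 173 [ 0.57673532 -0.24450784] 0.7194462386692114 [ 0.57934721 -0.24665302  0.14972665] 0.16191655506373454
scene pin 0.045 146 [ 0.57658178 -0.24438672] 0.7221303703421169 [ 0.57923072 -0.24630015  0.06014662] 0.07257256104257237
top ring 0.11 99 [0.45402216 0.0751553 ] 1.5592300027363286 0.11388039180858378 0.13571344496426274 [[0.4382, 0.0564, 0.1165], [0.4699, 0.1003, 0.1339]]
top ring 0.02 69 [0.45378285 0.07495288] 1.4952239928732076 0.02470151586068381 0.04507039010470382 [[0.4373, 0.0567, 0.0288], [0.4695, 0.0999, 0.0442]]
top pin 0.135 38 [ 0.57564628 -0.24538338] 1.0262058282153015 [ 0.57406985 -0.24344116  0.14880162] 0.16140711849080458
top pin 0.045 40 [ 0.57497746 -0.24577575] 1.2482814656642833 [ 0.57391003 -0.2440439   0.06005225] 0.0731872113003087
```

View pics/ov0_door.png

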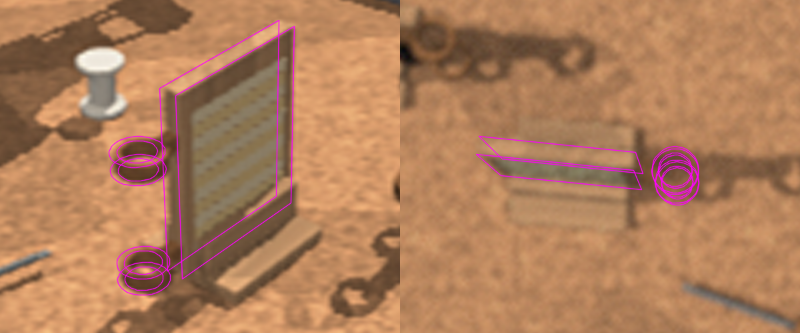

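View pics/ov0_pin.png

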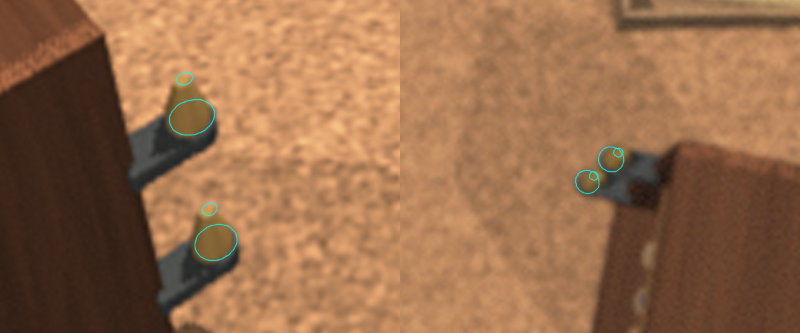

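Run:
```python
from scipy.spatial.transform import Rotation as R
import numpy as np
r=R.from_quat([-0.43333,0.55972746,0.4326249,0.55836008]);M=r.as_matrix();print(M.round(4))
a=np.degrees(np.arctan2(M[1,2],M[0,2]));print(a)
for t in (-7.07,172.93): print((t-a+180)%360-180, ((t-a+180)%360-180)/360)
```

```text
[[-9.000e-04 -9.682e-01  2.501e-01]
 [-2.000e-03  2.501e-01  9.682e-01]
 [-1.000e+00  4.000e-04 -2.100e-03]]
75.51533849666609
-82.58533849666608 -0.22940371804629467
97.41466150333395 0.2705962819537054
```

Request:
step_arm(slide=[[0.2,-0.3,0.1],[0.4,-0.6,0.2],[0.62,-0.9,0.3]], turn=[[0,0,-0.015],[0,0,-0.03],[0,0,-0.045]], jaw=1)

```text
time: 1.0
position: [0.2184, 0.5142, 0.2527]
tool_rot: [-0.349, 0.615, 0.349, 0.615]
ft_force: [0.3, 0.6, 1.0]
grip_width: 0.087
```

Request:
step_arm(slide=[[0.2,-0.3,0],[0.4,-0.6,0],[0.62,-0.9,0]], turn=[[0,0,-0.015],[0,0,-0.03],[0,0,-0.045]])

```text
time: 1.3
position: [0.2808, 0.4239, 0.2529]
tool_rot: [-0.259, 0.658, 0.259, 0.658]
ft_force: [0.1, -0.7, 0.4]
grip_width: 0.087
```

Request:
step_arm(slide=[[0.2,-0.3,0],[0.4,-0.6,0],[0.62,-0.9,0]], turn=[[0,0,-0.015],[0,0,-0.03],[0,0,-0.045]])

```text
time: 1.6
position: [0.3428, 0.3339, 0.2528]
tool_rot: [-0.163, 0.688, 0.163, 0.688]
ft_force: [0.2, 0.3, -0.5]
grip_width: 0.0871
```

Request:
step_arm(slide=[[0.2,-0.3,0],[0.4,-0.6,0],[0.62,-0.9,0]], turn=[[0,0,-0.015],[0,0,-0.03],[0,0,-0.045]])

```text
time: 1.9
position: [0.4048, 0.2439, 0.2528]
tool_rot: [-0.065, 0.704, 0.065, 0.704]
ft_force: [0.8, -0.4, -0.0]
grip_width: 0.0867
```

Request:
step_arm(slide=[[0.2,-0.27,0],[0.4,-0.54,0],[0.6,-0.815,0],[0.6,-0.815,0],[0.6,-0.815,0]], turn=[[0,0,-0.015],[0,0,-0.03],[0,0,-0.0494],[0,0,-0.0494],[0,0,-0.0494]])

```text
time: 2.4
position: [0.4644, 0.1631, 0.2525]
tool_rot: [0.044, 0.706, -0.044, 0.706]
ft_force: [-0.6, -0.0, 0.3]
grip_width: 0.0866
```

Request:
step_arm(slide=[[0,0,-0.3],[0,0,-0.6],[0,0,-0.9]], turn=[[0,0,0],[0,0,0],[0,0,0]])

```text
time: 2.7
position: [0.4635, 0.1648, 0.1621]
tool_rot: [0.043, 0.706, -0.042, 0.706]
ft_force: [0.2, 0.7, 0.4]
grip_width: 0.0869
```

Request:
step_arm(slide=[[0,0,-0.2],[0,0,-0.32],[0,0,-0.32]], turn=[[0,0,0],[0,0,0],[0,0,0]])

```text
time: 3.0
position: [0.462, 0.1645, 0.1291]
tool_rot: [0.043, 0.707, -0.043, 0.704]
ft_force: [-0.5, 0.1, 0.2]
grip_width: 0.0868
```

Request:
step_arm(slide=[[0,0,0],[0,0,0],[0,0,0],[0,0,0],[0,0,0],[0,0,0],[0,0,0],[0,0,0],[0,0,0],[0,0,0]], turn=[[0,0,0],[0,0,0],[0,0,0],[0,0,0],[0,0,0],[0,0,0],[0,0,0],[0,0,0],[0,0,0],[0,0,0]], jaw=0, newtons=30)

```text
time: 4.0
position: [0.4642, 0.1636, 0.1305]
tool_rot: [0.044, 0.706, -0.044, 0.706]
ft_force: [0.1, 1.6, 0.0]
grip_width: 0.0155
```

Request:
step_arm(slide=[[0,0,0],[0,0,0.1],[0,0,0.25],[0,0,0.4],[0,0,0.6],[0,0,0.8],[0,0,0.9],[0,0,0.9],[0,0,0.9]], turn=[[0,0,0],[0,0,0],[0,0,0],[0,0,0],[0,0,0],[0,0,0],[0,0,0],[0,0,0],[0,0,0]])

```text
time: 4.9
position: [0.4638, 0.1636, 0.2203]
tool_rot: [0.044, 0.706, -0.044, 0.706]
ft_force: [-0.4, 0.2, -2.1]
grip_width: 0.0139
```

Run:
```python
from h import *
o=get_obs();print(o["position"],o["tool_rot"],o["ft_force"],o["moment"],o["grip_width"])
for n in ["scene","top"]:
    c=vision.camera(n); np.savez("c1_%s.npz"%n,**{k:np.array(v) for k,v in c.items()}); save(c,f"pics/{n}1.png")
```

```text
[0.46377409 0.16356634 0.2202616 ] [ 0.04354806  0.70601049 -0.04363622  0.70551303] [-0.39017139  0.17688977 -2.07509988] [-0.09206232 -0.00195049  0.04216315] 0.01391355439215444
```

View pics/scene1.png

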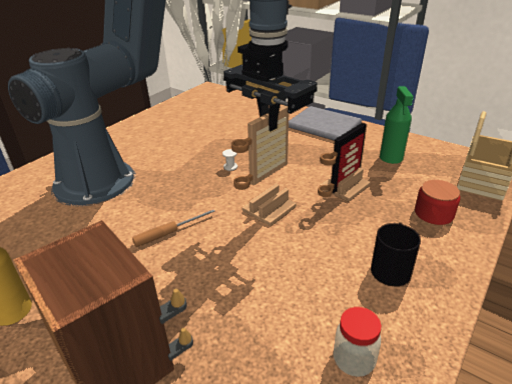

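The door is held upright. Its rings show at about (241,145) and (242,183), and the red door hasn't moved. Next I'll measure the rings in the hand and check what lies along the path.

```bash
cat > ringfit.py <<'E'
from h import *
from scipy.optimize import least_squares
def ringfit(C,g,zu):  # g guess xy, zu underside upper ring
    for n in C:
        c=C[n];P=cloud(c,np.ones(c["depth"].shape,bool))
        for nm,z in (("up",zu),("lo",zu-.09)):
            x0=np.array(g)
            for _ in range(3):
                d=np.linalg.norm(P[:,:2]-x0,axis=1)
                Q=P[(d<.024)&(P[:,2]>z-.002)&(P[:,2]<z+.02)]
                if len(Q)<15: break
                s=least_squares(lambda p:(np.hypot(Q[:,0]-p[0],Q[:,1]-p[1])-.0155)*1e3,x0,loss="soft_l1",f_scale=2);x0=s.x
            if len(Q)>=15: print(n,nm,len(Q),x0.round(4),np.median(abs(s.fun)).round(2),"ztop",np.percentile(Q[:,2],97).round(4))
E
python3 - <<'E'
from ringfit import *
L=lambda k:{n:dict(np.load(f"c{k}_{n}.npz",allow_pickle=True)) for n in ["scene","top"]}
C=L(0);ringfit(C,[.4536,.074],.117)
C=L(1);ringfit(C,[.4536,.074],.207)
c=C["scene"];P=cloud(c,np.ones(c["depth"].shape,bool))
f=P[(abs(P[:,0]-.46)<.05)&(P[:,1]>.10)&(P[:,1]<.22)&(P[:,2]>.11)&(P[:,2]<.2)]
# 3D plane fit
s=least_squares(lambda p:(f[:,0]*np.cos(p[0])+f[:,1]*np.sin(p[0])+p[2]*(f[:,2]-.16)-p[1])*1e3,[0,.44,0],loss="soft_l1",f_scale=2)
print("yaw,tilt deg",np.degrees(s.x[[0,2]]),len(f))
k=(P[:,2]>.05)&(P[:,0]>.3)&(P[:,0]<.8)&(P[:,1]>-.2)&(P[:,1]<.12)
H=P[k];print(len(H))
import collections
print(sorted(collections.Counter(map(tuple,(H[:,:2]/.05).round().astype(int))).items()))
k=(P[:,2]>.207)&(P[:,2]<.223)&(P[:,1]<0)&(P[:,0]<.75)&(P[:,0]>.1)
print(cv2.minAreaRect(P[k][:,:2].astype(np.float32)))
E
```

```text
scene up 200 [0.4531 0.0728] 1.13 ztop 0.1327
scene lo 174 [0.4532 0.0728] 1.12 ztop 0.0425
top up 93 [0.454  0.0747] 1.42 ztop 0.1337
top lo 63 [0.4538 0.0741] 1.43 ztop 0.044
scene up 220 [0.4534 0.0729] 1.04 ztop 0.2224
scene lo 202 [0.4529 0.0727] 0.98 ztop 0.132
top up 111 [0.4536 0.0748] 1.52 ztop 0.224
top lo 79 [0.453  0.0747] 1.54 ztop 0.1346
yaw,tilt deg [-7.63510955 -0.51381466] 1338
2460
[((np.int64(9), np.int64(1)), 232), ((np.int64(9), np.int64(2)), 809), ((np.int64(10), np.int64(2)), 8), ((np.int64(11), np.int64(2)), 155), ((np.int64(15), np.int64(-2)), 33), ((np.int64(15), np.int64(2)), 255), ((np.int64(16), np.int64(-2)), 606), ((np.int64(16), np.int64(-1)), 77), ((np.int64(16), np.int64(2)), 285)]
((0.4808729887008667, -0.318551242351532), (0.1307748556137085, 0.16505548357963562), 76.38587188720703)
```

Request:
step_arm(slide=[[0.05,-0.1,-0.02],[0.2,-0.3,-0.05],[0.4,-0.55,-0.1],[0.6,-0.8,-0.15]], turn=[[0,0,0],[0,0,-0.003],[0,0,-0.006],[0,0,-0.009]])

```text
time: 5.4
position: [0.5248, 0.0822, 0.2046]
tool_rot: [0.063, 0.705, -0.064, 0.704]
ft_force: [-0.3, 0.6, -2.4]
grip_width: 0.0135
```

Request:
step_arm(slide=[[0.2,-0.25,-0.05],[0.4,-0.5,-0.12],[0.6,-0.75,-0.12],[0.8,-0.95,-0.12],[0.8,-0.95,-0.12]], turn=[[0,0,-0.003],[0,0,-0.006],[0,0,-0.009],[0,0,-0.009],[0,0,-0.009]])

```text
time: 5.9
position: [0.6075, -0.0157, 0.1925]
tool_rot: [0.084, 0.701, -0.085, 0.703]
ft_force: [0.4, 0.8, -1.8]
grip_width: 0.0139
```

Request:
step_arm(slide=[[0.1,-0.15,0],[0.2,-0.28,0],[0.2,-0.28,0],[0.2,-0.28,0]], turn=[[0,0,0],[0,0,0],[0,0,0],[0,0,0]])

```text
time: 6.3
position: [0.6241, -0.0395, 0.1933]
tool_rot: [0.084, 0.702, -0.083, 0.702]
ft_force: [-0.1, 0.4, -2.2]
grip_width: 0.014
```

Run:
```python
from ringfit import *
o=get_obs();print(o["position"],o["tool_rot"],o["ft_force"])
C={}
for n in ["scene","top"]:
    c=C[n]=vision.camera(n); np.savez("c2_%s.npz"%n,**{k:np.array(v) for k,v in c.items()}); save(c,f"pics/{n}2.png")
p=o["position"]; ringfit(C,p[:2]+[-.0204,-.0882],p[2]-.1305+.117)
```

```text
[ 0.62408748 -0.03951214  0.19332785] [ 0.08372675  0.70243783 -0.08343779  0.70186114] [-0.1092887   0.404986   -2.16202899]
scene up 384 [ 0.6039 -0.1281] 1.02 ztop 0.1952
scene lo 330 [ 0.6033 -0.1279] 0.96 ztop 0.1056
top up 44 [ 0.601 -0.127] 1.6 ztop 0.1974
```

View pics/scene2.png

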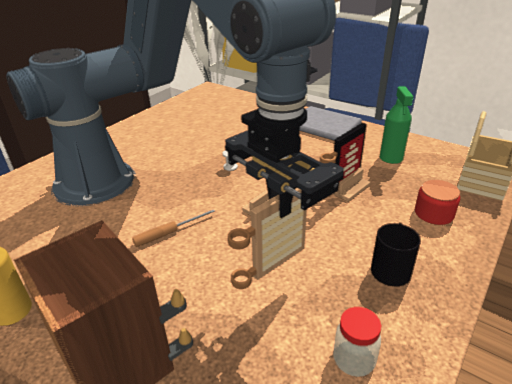

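View pics/top2.png

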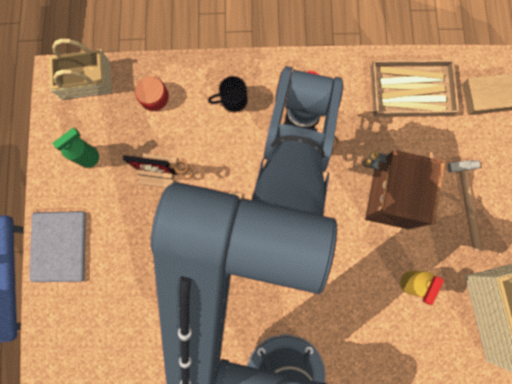

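Rings are at about (238,239) and (241,278), and they measure 46 mm above their seats. The red door is untouched. Now I'll bring the rings in sideways.

Request:
step_arm(slide=[[-0.03,-0.1,0],[-0.07,-0.3,0],[-0.11,-0.5,0],[-0.16,-0.7,0],[-0.2,-0.85,0],[-0.2,-0.9,0],[-0.2,-0.9,0]], turn=[[0,0,0],[0,0,0],[0,0,0],[0,0,0],[0,0,0],[0,0,0],[0,0,0]])

```text
time: 7.1
position: [0.6042, -0.13, 0.1937]
tool_rot: [0.084, 0.702, -0.084, 0.702]
ft_force: [-0.1, 0.6, -1.1]
grip_width: 0.0137
```

Request:
step_arm(slide=[[-0.03,-0.1,0],[-0.07,-0.2,0],[-0.07,-0.27,0],[-0.07,-0.27,0],[-0.07,-0.27,0],[-0.07,-0.27,0]], turn=[[0,0,0],[0,0,0],[0,0,0],[0,0,0],[0,0,0],[0,0,0]])

```text
time: 7.7
position: [0.5973, -0.1561, 0.1935]
tool_rot: [0.083, 0.702, -0.083, 0.702]
ft_force: [-0.0, 0.5, -2.2]
grip_width: 0.0137
```

Run:
```python
from ringfit import *
o=get_obs();print(o["position"],o["tool_rot"],o["ft_force"])
C={}
for n in ["scene","top"]:
    c=C[n]=vision.camera(n); np.savez("c3_%s.npz"%n,**{k:np.array(v) for k,v in c.items()})
p=o["position"]; ringfit(C,p[:2]+[-.0204,-.0882],p[2]-.1305+.117)
c=C["scene"];im=cv2.cvtColor(c["image"],cv2.COLOR_RGB2BGR);cv2.imwrite("pics/scene3z.png",cv2.resize(im[230:384,100:300],None,fx=3.8,fy=3.8,interpolation=cv2.INTER_CUBIC))
```

```text
[ 0.59730838 -0.15609304  0.19351008] [ 0.08344947  0.70221275 -0.08324104  0.7021427 ] [-0.00411745  0.49322974 -2.20601573]
scene up 492 [ 0.5777 -0.2439] 0.96 ztop 0.1953
scene lo 315 [ 0.5773 -0.2435] 1.13 ztop 0.1058
```

View pics/scene3z.png

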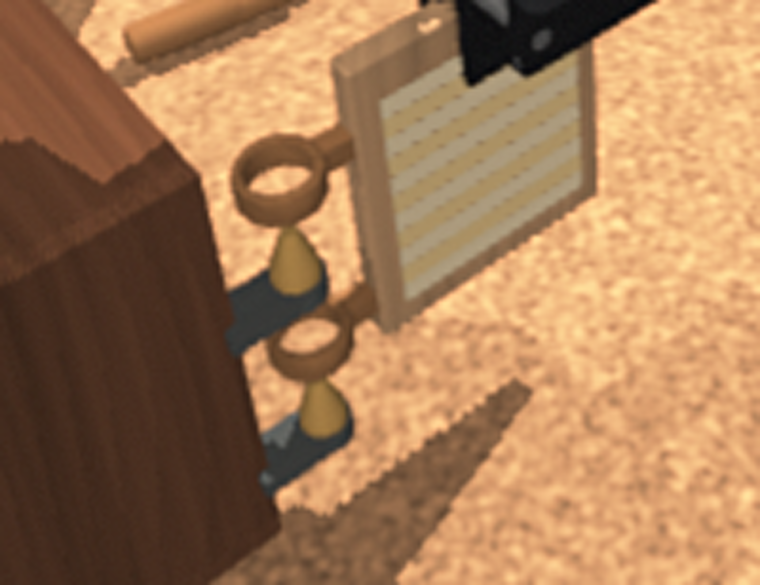

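Both rings sit directly above their pins, in the zoomed view at (280,180) over (295,255) and (312,345) over (323,405). Now I'll lower the door with a 1 mm trim.

Request:
step_arm(slide=[[-0.01,-0.01,0],[-0.01,-0.01,-0.05],[-0.01,-0.01,-0.1],[-0.01,-0.01,-0.15],[-0.01,-0.01,-0.2],[-0.01,-0.01,-0.25],[-0.01,-0.01,-0.3],[-0.01,-0.01,-0.35],[-0.01,-0.01,-0.37],[-0.01,-0.01,-0.37]], turn=[[0,0,0],[0,0,0],[0,0,0],[0,0,0],[0,0,0],[0,0,0],[0,0,0],[0,0,0],[0,0,0],[0,0,0]])

```text
time: 8.8
position: [0.5961, -0.1573, 0.1561]
tool_rot: [0.084, 0.702, -0.083, 0.702]
ft_force: [-0.3, 1.0, -0.6]
grip_width: 0.014
```

Request:
step_arm(slide=[[0,0,-0.02],[0,0,-0.04],[0,0,-0.06],[0,0,-0.075],[0,0,-0.075],[0,0,-0.075]], turn=[[0,0,0],[0,0,0],[0,0,0],[0,0,0],[0,0,0],[0,0,0]])

```text
time: 9.4
position: [0.5963, -0.1574, 0.149]
tool_rot: [0.083, 0.702, -0.083, 0.702]
ft_force: [0.3, 0.5, -2.0]
grip_width: 0.0137
```

Run:
```python
from ringfit import *
o=get_obs();print(o["position"],o["tool_rot"],o["ft_force"],o["moment"])
c=vision.camera("scene");C={"scene":c}
p=o["position"]; ringfit(C,p[:2]+[-.0204,-.0882],p[2]-.1305+.117)
im=cv2.cvtColor(c["image"],cv2.COLOR_RGB2BGR);cv2.imwrite("pics/scene4z.png",cv2.resize(im[230:384,100:300],None,fx=3.8,fy=3.8,interpolation=cv2.INTER_CUBIC))
```

```text
[ 0.59627876 -0.15739126  0.14902316] [ 0.08342796  0.70217588 -0.08341347  0.70216166] [ 0.25362348  0.49394028 -1.98617765] [-0.10605215  0.05207606  0.01694879]
scene up 567 [ 0.5753 -0.2459] 1.88 ztop 0.1528
scene lo 502 [ 0.575  -0.2457] 1.78 ztop 0.0627
```

View pics/scene4z.png

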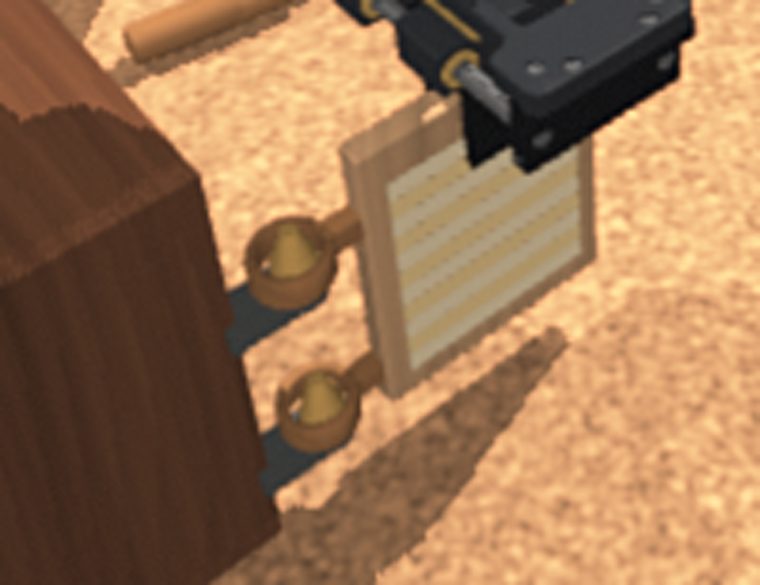

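Both pins are inside the rings, and the wrist still carries the full 2 N weight. I'll ease it down the last bit.

Request:
step_arm(slide=[[0,0,-0.01],[0,0,-0.02],[0,0,-0.02]], turn=[[0,0,0],[0,0,0],[0,0,0]])

```text
time: 9.75
position: [0.5968, -0.1574, 0.1477]
tool_rot: [0.083, 0.702, -0.083, 0.703]
ft_force: [-0.3, 2.0, 2.9]
grip_width: 0.0139
```

Request:
step_arm(slide=[[0,0,-0.01],[0,0,-0.01]], turn=[[0,0,0],[0,0,0]])

```text
time: 9.95
position: [0.597, -0.1571, 0.1471]
tool_rot: [0.083, 0.701, -0.083, 0.703]
ft_force: [0.5, 1.9, 5.9]
grip_width: 0.014
```

Request:
step_arm(slide=[[0,0,0],[0,0,0],[0,0,0],[0,0,0],[0,0,0],[0,0,0],[0,0,0],[0,0,0]], turn=[[0,0,0],[0,0,0],[0,0,0],[0,0,0],[0,0,0],[0,0,0],[0,0,0],[0,0,0]], jaw=0.7)

```text
time: 10.75
position: [0.5963, -0.1574, 0.146]
tool_rot: [0.083, 0.702, -0.083, 0.702]
ft_force: [0.9, 0.4, 0.8]
grip_width: 0.0598
```

Run:
```python
from ringfit import *
o=get_obs();print(o["position"],o["ft_force"],o["grip_width"])
c=vision.camera("scene");C={"scene":c}
ringfit(C,[.576,-.2455],.135)
im=cv2.cvtColor(c["image"],cv2.COLOR_RGB2BGR);cv2.imwrite("pics/scene5z.png",cv2.resize(im[230:384,100:300],None,fx=3.8,fy=3.8,interpolation=cv2.INTER_CUBIC))
```

```text
[ 0.59628674 -0.15739588  0.14602354] [0.91431554 0.41906584 0.81123375] 0.05976699630618046
scene up 553 [ 0.5763 -0.2418] 1.61 ztop 0.1527
scene lo 504 [ 0.5751 -0.2476] 1.76 ztop 0.0631
```

View pics/scene5z.png

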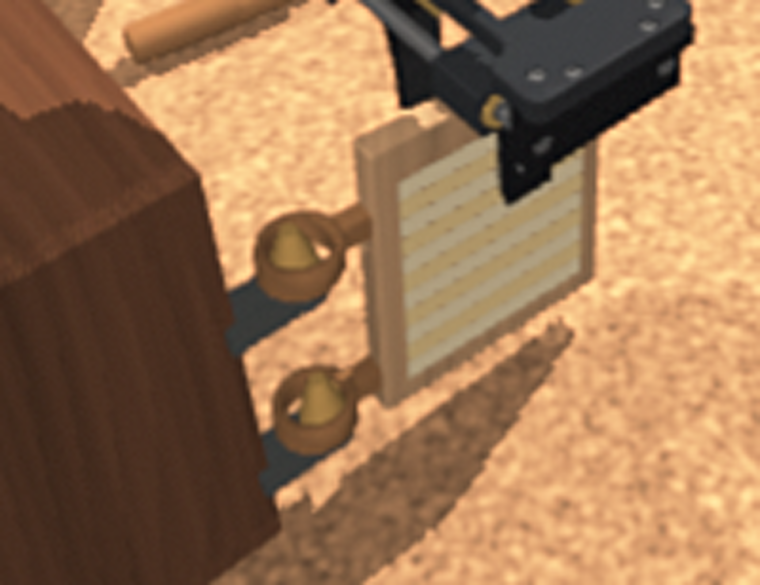

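The door is hanging free on both pins, sagging about 4° within the ring play. I'll retreat upward.

Request:
step_arm(slide=[[0,0,0.05],[0,0,0.2],[0,0,0.4],[0,0,0.6],[0,0,0.8],[0,0,1.0],[0,0,1.0]], turn=[[0,0,0],[0,0,0],[0,0,0],[0,0,0],[0,0,0],[0,0,0],[0,0,0]])

```text
time: 11.5
position: [0.5982, -0.1582, 0.2496]
tool_rot: [0.083, 0.7, -0.084, 0.705]
ft_force: [-0.6, -0.7, -0.0]
grip_width: 0.0614
```

Request:
step_arm(slide=[[0,0.2,0.2],[0,0.5,0.5],[0,0.8,0.8],[0,0.8,0.8],[0,0.8,0.8],[0,0.8,0.8],[0,0.8,0.8],[0,0.8,0.8]], turn=[[0,0,0],[0,0,0],[0,0,0],[0,0,0],[0,0,0],[0,0,0],[0,0,0],[0,0,0]])

```text
time: 12.3
position: [0.5958, -0.0781, 0.3246]
tool_rot: [0.084, 0.703, -0.084, 0.701]
ft_force: [0.0, -0.2, 0.2]
grip_width: 0.0607
```

Run:
```python
from ringfit import *
o=get_obs();print(o["time"],o["position"],o["ft_force"],o["grip_width"])
c=vision.camera("scene");C={"scene":c}
ringfit(C,[.576,-.2455],.135)
for t in ["straw_door_centre","red_door_centre"]:
    r=vision.silhouettes(c,t)
    if r:
        P=cloud(c,r[0]["mask"]);print(t,r[0]["p"],r[0]["centre"],np.percentile(P,[2,50,98],axis=0).round(3).tolist())
        if t[0]=="s":
            f=P[(P[:,2]>.05)&(P[:,2]<.17)&(P[:,1]>-.21)]
            s=least_squares(lambda p:(f[:,0]*np.cos(p[0])+f[:,1]*np.sin(p[0])+p[2]*(f[:,2]-.1)-p[1])*1e3,[-.2,.6,0],loss="soft_l1",f_scale=2)
            print("yaw,tilt",np.degrees(s.x[[0,2]]))
save(c,"pics/scene6.png")
```

```text
12.3 [ 0.5957672  -0.07814008  0.32457736] [ 0.01447762 -0.18314566  0.24206276] 0.06070480961707622
scene up 551 [ 0.5763 -0.2418] 1.62 ztop 0.1529
scene lo 503 [ 0.575  -0.2475] 1.85 ztop 0.0629
straw_door_centre 0.6 [219.9, 287.4] [[0.563, -0.258, 0.032], [0.598, -0.177, 0.117], [0.616, -0.104, 0.177]]
yaw,tilt [-13.78727194   0.45195523]
red_door_centre 0.63 [342.6, 160.1] [[0.549, 0.247, 0.03], [0.577, 0.323, 0.107], [0.589, 0.404, 0.163]]
```

View pics/scene6.png

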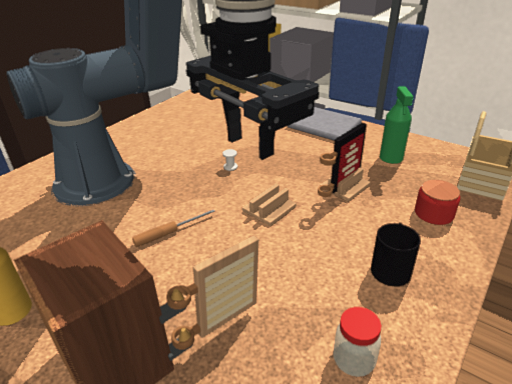

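The door hangs on both pins at (178,297) and (183,336), the red door is unchanged, and the gripper is clear.

```bash
python3 -c "
from rig import hand_in
print(hand_in())"
```

```text
the job is handed in; nothing more can be done
None
```

The straw door is hanging on the cupboard's two pins, and I handed the job in at about 12.3 s of the 43 s allowed. I pinched its top, lifted it out of the stand and turned it to match the cupboard. I then brought the rings in from the front about 46 mm above their seats, lowered them until contact, released and backed away.

Last checks, from the scene camera just before handing in:

| Check | Measured | Limit |
|---|---|---|
| Upper ring from the pin's axis | about 3 mm | 12 mm |
| Upper ring's underside above the pin's foot | about 2–4 mm | 10 mm |
| Door's tilt from upright | about 4° in its own plane, 0.5° across its thickness | 10° |
| Red door's movement | about 1 mm, within measuring noise | 30 mm |

- **Contact:** The gripper was clear of everything and the wrist force was near zero. The highest force in the move reports was about 6 N, when the rings met their seats.
- **Sag:** The 4° lean appeared when I released the door, as it settled into the play between rings and pins. It did not change afterwards.
- **Disagreement:** At the start, the network's point for the upper ring was about 6 mm off from the ring fitted in the depth image. I used the depth fit.
- **Not checked:** I did not use the top camera for the final check. The arm had hidden the rings from it during the approach, so the last figures come from one camera only.

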